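# Turn the row of stripped gearbox parts round for assembly

### The job

The four parts of a stripped gearbox stand in the stripping rack in the order they came off; move them all to the empty assembly rack in the reverse order, so that the row read from left to right (as the robot sees it) becomes the same row read from right to left. Stand the gear, the bush and the coupling upright, each in its own pocket and flat on its floor, and slide the cover plate edgewise down the card guides at the right-hand end until it is fully home. Set each part down gently; none may be dropped.

Things in the scene. Friction and masses are not known exactly. Their poses are not given: they have to be found in the camera images.
- gear: plain steel toothed gear wheel with a round hub on top, loose, standing upright: 16-tooth wheel 45 mm across over the teeth and 16 mm high, hub 24 mm diameter from 16 to 50 mm height, dark bore 12 mm. About 0.25 kg. Origin: centre of its underside, z up; any yaw
- bush: plain steel flanged bush, loose, standing upright on its flange: round flange 44 mm diameter and 8 mm high, round barrel 32 mm diameter from 8 to 60 mm height, wide dark bore 22 mm. About 0.3 kg. Origin: centre of its underside, z up; any yaw
- coupling: plain steel hexagonal coupling, loose, standing upright: hexagon 30 mm across flats (34.6 mm over corners), 55 mm high, dark bore 16 mm. About 0.28 kg. Origin: centre of its underside, z up; a pair of flats faces its own +-x, the others follow every 60 degrees
- cover: plain steel cover plate, loose, standing on edge in the card guides of the stripping rack: 8 mm thick (its x), 50 mm wide (its y), 70 mm high (its z), with bolt holes. About 0.12 kg. Origin: centre of its lower edge, z up. The 42 mm of its width between the guides is free for the fingers, front and back, down to the deck
- pad_gear: fixed square cork pad, 58 x 58 x 4 mm, on the stripping rack; the gear stands on it at the start, centred within 3 mm, its underside 22 mm above the table. The three pads look alike. Origin: centre of the underside, 18 mm above the table. It still tells where the gear came from.
- pad_bush: fixed square cork pad, 58 x 58 x 4 mm, on the stripping rack; the bush stands on it at the start, centred within 3 mm, its underside 22 mm above the table. The three pads look alike. Origin: centre of the underside, 18 mm above the table. It still tells where the bush came from.
- pad_coupling: fixed square cork pad, 58 x 58 x 4 mm, on the stripping rack; the coupling stands on it at the start, centred within 3 mm, its underside 22 mm above the table. The three pads look alike. Origin: centre of the underside, 18 mm above the table. It still tells where the coupling came from.
- strip_rack: stripping rack, full at the start: fixed wooden board, 75 mm deep (x), 290 long (y), 18 thick. Origin: centre of the underside; x away from the robot, y to the robot's left (within 0.2 rad). Four places in a row at x = 0: card guides with the cover at y = +105 mm (left end), built like the assembly rack's; cork pads at y = +35, -35 and -105 mm, in any order. Either rack may be on the left
- assembly_rack: assembly rack, empty at the start: fixed board of the same size and axes as the stripping rack, top (deck) 18 mm above the table. Four places in a row at x = 0: three open pockets at y = +105, +35 and -35 mm, each 65 x 65 mm inside, floor = deck, fenced by dark strips 5 mm wide and 10 mm high; card guides at y = -105 mm (right end). Origin: centre of the underside
- guide_floor (a point): middle of the slot's floor between the assembly rack's card guides, on the deck, 18 mm above the table; axes as the rack's. Two upright aluminium channels, 34 mm high, at y = -31.5 to -21 and 21 to 31.5 mm, take the plate's side edges; 42 mm between them is open. Slot 10.4 mm wide in x (flaring to about 20 mm over the top 8 mm), 53 mm long in y
There are look-alikes about, which are no part of the job. What is shaped like the coupling but pink is not meant. Leave any blue look-alike of the bush alone.

How it is judged:
By the outcome, as a careful person would: the job done as asked, in the order asked, and still so for the second after the job is handed in, with the robot touching nothing.
It also fails if it takes over 112 s, if anything falls off the work surface, if the arm or the gripper's body presses on something with over 40 N, if the wrist force passes 120 N, or if a joint passes its speed limit or range.

### The arm

A 6-joint arm with a two-finger parallel gripper is mounted at the origin on the work surface. World frame = base frame: x ahead of the robot, y to its left, z up, the work surface at z = 0. Lengths are in m, angles in rad, forces in N, time in s.
With the tool pointing down it reaches from about 0.375 to 0.9 m from the base axis. Payload 3.1 kg.
Tool frame: the origin (TCP) lies between the finger pads; the fingertips stand 17 mm ahead of it and the grasp point (between the pads) lies 2 mm behind it; z points along the fingers, y is the line along which they close (so a half turn about z gives the same grasp; the last joint's range is limited). The gripper opens to 85 mm and grips with 20 to 120 N. Pads are 22 mm wide; open, the fingers measure 114 mm over their backs; the gripper's body (76 mm by 85 mm) begins 54 mm behind the grasp point. The pads swing forward as they close: fully open they stand 13 mm farther back than shut.
Start: joints at [-1.28, 0.527, 1.433, -0, 1.181, -0.178], TCP at [0.283, -0.557, 0.248] pointing down, gripper open.
Joint ranges: [-3.08, 3.08], [-0.75, 2.2], [0.22, 2.44], [-1.43, 4.57], [0, 2.65], [-2.85, 2.85]. Speed limits (rad/s): [2.79, 2.79, 3.14, 3.14, 3.14, 3.14].

### API

Orientations are given as a unit quaternion [x, y, z, w].
In Python, from station import sense, vision, order gives the robot as it stands.
- The arm moves only by the shell command python3 -m crank 'ROWS' [OPENING] [FORCE]. ROWS is JSON, a list of rows, each an object with "dp": the shift along the world's x, y, z in units of 30 mm (1.0 is 30 mm), a list of three; "angular": the turn, a rotation vector about the world's x, y, z in degrees, a list of three. In form: [{"dp": [dx, dy, dz], "angular": [ax, ay, az]}, ...]. A call has 1 to 20 rows; each row shifts and turns the commanded pose from where the row before left it; what a row does not reach is not made up. A row lasts 1/10 s, in which the tool goes at most 50 mm and 8.59 degrees, less where a joint would pass 70% of its speed; a pose out of reach is approached as far as the arm can. A call is refused whole if a number of a shift passes 1 or a number of a turn 8.59, either way. A call with a gripper value outside its range is refused whole. OPENING is the closure, from 0 (fully open) to 1 (shut), set as the call begins (- or left out, the last holds). The fingers move at their own pace and stop on an object; FORCE is the grip in N (left out, the last holds). Time passes only in rows, so rows that do not move let the fingers close. It gives the time, the measured TCP pose, the force, the opening and the grip force at its end, in the units of the state.
- sense(): the state, without advancing time (a new reading comes with each control period).
- vision.snapshot(name): name is "scene" or "side" or "wrist"; returns a dict with "image" (420x560x3 uint8, blue, green, red), "range_z" (420x560 float32, m along the optical axis (not along the pixel's ray), 0 where there is no reading), "mtx" (3x3 intrinsics, pixels), "pose" (4x4, takes a point from camera to world coordinates); the wrist camera has in their place "mount" (4x4, takes a point from camera to tool coordinates, whose origin is the TCP and whose axes are the flange's). Camera axes: x right, y down, z forward; pixel columns grow to the right and rows downward; lengths in m; the calibration is good to about 2 mm. A picture is of the moment at which its call begins: read the wrist's pose just before it.
- order.sign_off(): hands the job in; it is judged then, once.
The state is a dict: "t": time; "q": joint angles; "qd": joint speeds; "tau": joint torques, N m; "tcp_pos": TCP position; "tool_rot": TCP orientation; "force": force on the tool from outside, world axes, zero at the start; "ft_torque": the same for the moment, N m; "finger_gap": opening from 0.0 (shut) to 1.0 (fully open); "gripper_force": force on a finger pad.
Only numpy, scipy, OpenCV 4.12 (cv2) and the standard library are available. Lean on these libraries where they do the work, as an engineer would, in place of code of your own. Each camera call takes 0.05 s, during which the arm holds its last target. There are 200 camera calls.

## Working session

There is one attempt and no reset: what is moved stays moved. The work goes in short steps, Python scripts to look and compute and a shell command to move; the robot and the scene stay as the last step left them, time stands still between calls to the robot, and variables do not carry over. Pictures are saved under pics/ and viewed, at most 14 in all, crops included, and the job is handed in when it is done.

```bash
mkdir -p pics; ls; cat > h.py <<'E'
import numpy as np, cv2
from station import sense, vision, order
from scipy.spatial.transform import Rotation as R
def snap(n):
    s=sense(); d=vision.snapshot(n)
    if n=="wrist":
        T=np.eye(4);T[:3,:3]=R.from_quat(s["tool_rot"]).as_matrix();T[:3,3]=s["tcp_pos"]
        d["pose"]=T@d["mount"]
    return d
def world(d):
    z=d["range_z"];K=d["mtx"];v,u=np.indices(z.shape)
    P=np.stack([(u-K[0,2])/K[0,0]*z,(v-K[1,2])/K[1,1]*z,z],-1)
    W=P@d["pose"][:3,:3].T+d["pose"][:3,3]; W[z<=0]=np.nan
    return W
def st():
    s=sense();print(s["t"],np.round(s["tcp_pos"],4),np.round(R.from_quat(s["tool_rot"]).as_matrix().ravel(),3),np.round(s["q"],2),np.round(s["force"],1),s["finger_gap"],s["gripper_force"])
E
python3 - <<'E'
from h import *
for n in("scene","side"):
    d=snap(n);cv2.imwrite(f"pics/{n}0.png",d["image"]);np.savez(n+"0.npz",**d)
    print(n,d["mtx"].tolist(),np.round(d["pose"],3).tolist())
st()
E
```

```text
pics
scene [[382.7682278862015, 0.0, 278.6571457799551], [0.0, 382.7682278862015, 213.5955510030796], [0.0, 0.0, 1.0]] [[0.462, 0.509, -0.726, 1.116], [0.887, -0.254, 0.386, -0.333], [0.012, -0.822, -0.569, 0.535], [0.0, 0.0, 0.0, 1.0]]
side [[540.9755439335543, 0.0, 275.49944003500764], [0.0, 540.9755439335543, 214.7385821993535], [0.0, 0.0, 1.0]] [[-0.772, -0.308, 0.556, -0.08], [-0.636, 0.399, -0.661, 0.687], [-0.018, -0.863, -0.504, 0.588], [0.0, 0.0, 0.0, 1.0]]
0.1 [ 0.2828 -0.5567  0.2474] [ 0.892  0.453 -0.001  0.453 -0.892  0.002  0.    -0.002 -1.   ] [-1.28  0.53  1.43 -0.    1.18 -0.18] [ 0.4 -0.5  0.2] 0.9992436935603437 0.0
```

View pics/scene0.png

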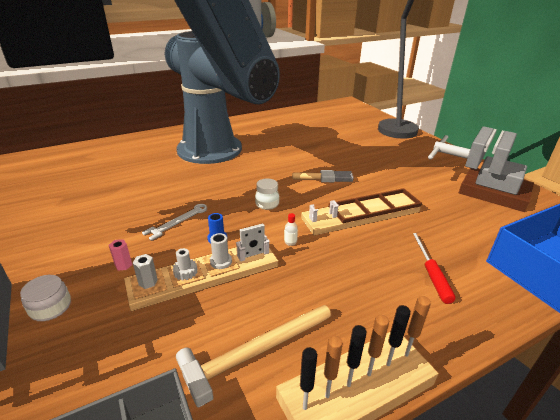

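View pics/side0.png

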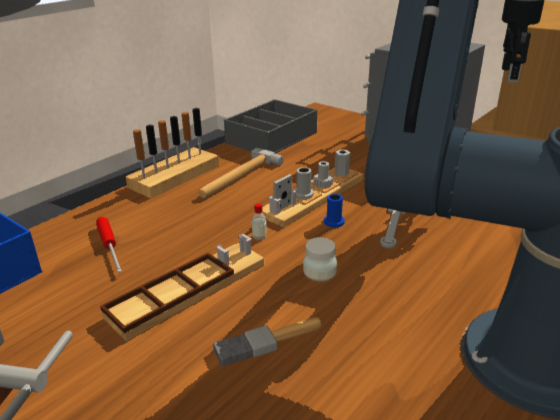

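The scene view shows, left to right as the robot sees them: cover (253,242), bush (219,250), gear (183,263) and coupling (145,270). The look-alikes are a pink coupling (120,255) and a blue bush (216,228); the plain steel parts on the rack are the ones meant. Next I'll measure them from depth and check with one crop.

```bash
python3 - <<'E'
from h import *
for n in("scene","side"):
    d=dict(np.load(n+"0.npz"));W=world(d);np.save(n+"W.npy",W)
    pts={"scene":dict(cover=(253,228),bush=(219,238),gear=(183,253),coup=(144,259),pink=(119,244),blue=(215,215),rackL=(278,262),rackFR=(130,300),jar=(267,185),bottle=(291,218)),
     "side":dict(cover=(283,182),bush=(303,171),gear=(323,164),coup=(343,152),blue=(335,197),p1=(131,309),p2=(169,290),p3=(207,272),g1=(223,249),g2=(246,237),jar=(320,245),bottle=(258,208))}[n]
    for k,(u,v) in pts.items():
        print(n,k,np.round(np.nanmedian(W[v-1:v+2,u-1:u+2].reshape(-1,3),0),3))
# topdown height map from both
H=np.zeros((500,900));
for n in("scene","side"):
    W=np.load(n+"W.npy").reshape(-1,3);W=W[np.isfinite(W).all(1)&(W[:,2]>0)&(W[:,2]<.15)]
    i=((.8-W[:,0])*1000).astype(int);j=((.35-W[:,1])*1000).astype(int)
    m=(i>=0)&(i<500)&(j>=0)&(j<900);np.maximum.at(H,(i[m],j[m]),W[m,2])
H=cv2.dilate(H,np.ones((3,3)))
o=cv2.applyColorMap((np.clip(H/.1,0,1)*255).astype(np.uint8),cv2.COLORMAP_JET)
cv2.imwrite("pics/top.png",cv2.resize(o,(800,444)))
d=np.load("scene0.npz")
cv2.imwrite("pics/crop.png",cv2.resize(d["image"][200:310,95:295],(800,440),interpolation=cv2.INTER_CUBIC))
E
```

```text
scene cover [ 0.563 -0.096  0.085]
scene bush [ 0.559 -0.165  0.082]
scene gear [ 0.559 -0.236  0.071]
scene coup [ 0.549 -0.303  0.076]
scene pink [ 0.454 -0.336  0.053]
scene blue [ 0.45  -0.136  0.059]
scene rackL [ 0.589 -0.053 -0.   ]
scene rackFR [ 0.576 -0.344  0.016]
scene jar [0.385 0.022 0.059]
scene bottle [ 0.548 -0.002  0.07 ]
side cover [ 0.554 -0.092  0.08 ]
side bush [ 0.553 -0.158  0.081]
side gear [ 0.55  -0.23   0.071]
side coup [ 0.545 -0.307  0.075]
side blue [ 0.452 -0.135  0.06 ]
side p1 [0.543 0.316 0.017]
side p2 [0.532 0.245 0.017]
side p3 [0.518 0.171 0.017]
side g1 [0.51  0.133 0.051]
side g2 [0.505 0.078 0.051]
side jar [0.374 0.027 0.058]
side bottle [0.536 0.008 0.069]
```

View pics/top.png

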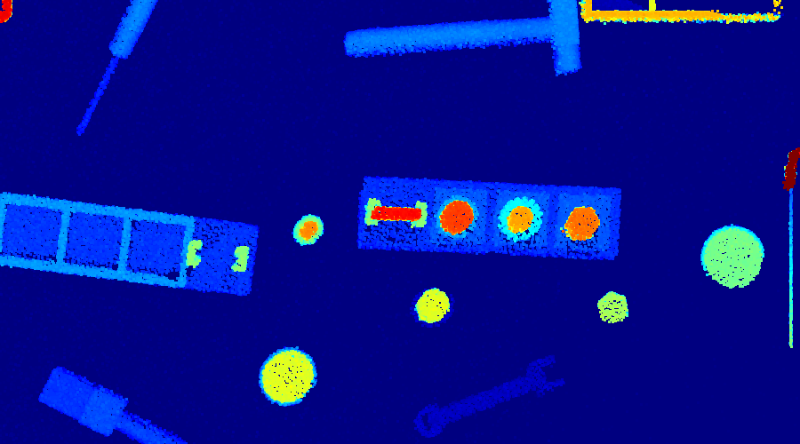

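View pics/crop.png

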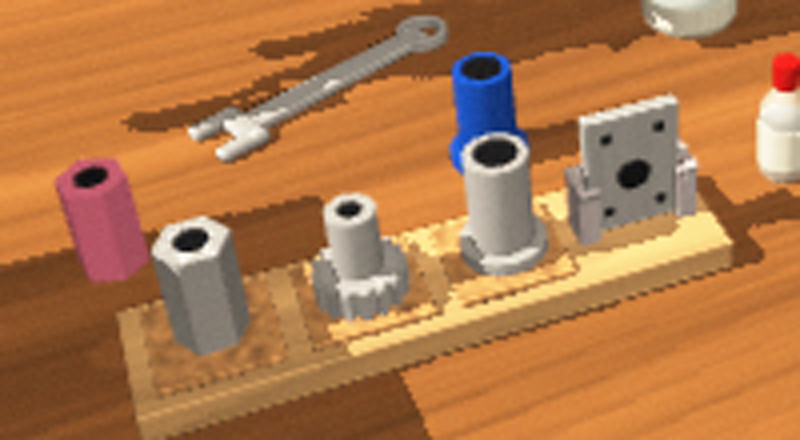

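Top view confirms the layout. The crop shows, in robot left-to-right order, cover, bush, gear, coupling, all plain steel and on the rack. The target row is coupling, gear, bush, cover. I'll fit the rack and part positions next.

```bash
cat > fit.py <<'E'
from h import *
def rack(W,lo,hi,zl=.012,zh=.035):
    P=W.reshape(-1,3);P=P[np.isfinite(P).all(1)]
    m=(P[:,2]>zl)&(P[:,2]<zh)&(P[:,1]>lo)&(P[:,1]<hi)&(P[:,0]>.45)&(P[:,0]<.63)
    r=cv2.minAreaRect((P[m,:2]*1000).astype(np.float32));return r
def top(W,c,zl,zh,r=.025):
    P=W.reshape(-1,3);P=P[np.isfinite(P).all(1)]
    m=(P[:,2]>zl)&(P[:,2]<zh)&(np.hypot(P[:,0]-c[0],P[:,1]-c[1])<r)
    q=(P[m,:2]*1000).astype(np.float32);return q,P[m,2]
E
python3 - <<'E'
from fit import *
C=dict(cover=(.557,-.094,.075,.095),bush=(.555,-.162,.076,.090),gear=(.555,-.233,.066,.08),coup=(.547,-.305,.071,.085),bottle=(.545,.003,.05,.08),blue=(.45,-.135,.054,.07))
for n in("scene","side"):
    W=np.load(n+"W.npy")
    print(n,"strip",rack(W,-.40,-.035),"asm",rack(W,.03,.40))
    for k,c in C.items():
        q,z=top(W,c[:2],*c[2:],r=.04 if k=="cover" else .025)
        e=cv2.minAreaRect(q);c2=cv2.minEnclosingCircle(q)
        print(k,len(q),np.round(np.median(z),4),np.round(e[0],1),np.round(e[1],1),round(e[2],1),"circ",np.round(c2[0],1),round(c2[1],1))
E
```

```text
scene strip ((521.8013916015625, -206.57028198242188), (300.97998046875, 147.3617401123047), 87.92312622070312) asm ((525.3789672851562, 208.55389404296875), (291.87066650390625, 80.49353790283203), 82.56959533691406)
cover 177 0.0836 [560.9 -96.9] [51.7 10.3] 88.7 circ [561.7 -96.9] 25.9
bush 164 0.0808 [ 556.6 -165.4] [31.3 30.7] 38.0 circ [ 556.8 -165.1] 16.4
gear 110 0.0708 [ 553.8 -236.2] [22.1 24.8] 72.1 circ [ 553.8 -236.8] 12.6
coup 207 0.0757 [ 549.6 -306.4] [31.4 32.6] 50.6 circ [ 549.4 -306.5] 17.0
bottle 102 0.0627 [5.442e+02 2.000e-01] [19.  18.4] 84.7 circ [ 5.431e+02 -1.000e-01] 10.2
blue 121 0.0588 [ 457.2 -139.3] [31.6 30. ] 11.9 circ [ 457.  -139.2] 16.6
side strip ((519.8731689453125, -198.74136352539062), (292.38800048828125, 144.3538818359375), 88.01605224609375) asm ((524.062255859375, 210.4524383544922), (290.70294189453125, 80.86672973632812), 82.51280212402344)
cover 131 0.0838 [559.1 -95.5] [54.  12.6] 88.9 circ [556.  -95.5] 27.0
bush 98 0.0809 [ 553.5 -162.7] [28.7 33.4] 32.1 circ [ 555.5 -161.6] 18.0
gear 61 0.0706 [ 551.9 -233.6] [21.9 27.6] 47.8 circ [ 550.7 -235.2] 14.2
coup 86 0.0753 [ 548.6 -305.4] [30.1 38. ] 60.6 circ [ 550.9 -301.1] 21.4
bottle 111 0.0626 [538.1   4.4] [16.5 18.8] 85.5 circ [537.9   4.8] 10.9
blue 117 0.0588 [ 453.8 -135.7] [30.6 31.4] 37.0 circ [ 453.2 -137.5] 17.2
```

```bash
python3 -m crank '[{"dp":[0.74,0.7,0],"angular":[0,0,5.1]},{"dp":[0.74,0.7,0],"angular":[0,0,5.1]},{"dp":[0.74,0.7,0],"angular":[0,0,5.1]},{"dp":[0.74,0.7,0],"angular":[0,0,5.1]},{"dp":[0.74,0.7,0],"angular":[0,0,5.1]},{"dp":[0.74,0.7,0],"angular":[0,0,5.1]},{"dp":[0.74,0.7,0],"angular":[0,0,5.1]},{"dp":[0.74,0.7,0],"angular":[0,0,5.1]},{"dp":[0.74,0.7,0],"angular":[0,0,5.1]},{"dp":[0.74,0.7,0],"angular":[0,0,5.1]},{"dp":[0.74,0.7,0],"angular":[0,0,5.1]},{"dp":[0.74,0.7,0],"angular":[0,0,5.1]},{"dp":[0,0,0],"angular":[0,0,0]}]' 0
python3 - <<'E'
from fit import *
st();d=snap("wrist");print(np.round(d["mount"],3).tolist(),d["mtx"][0,0]);cv2.imwrite("pics/w1.png",d["image"]);np.savez("w1.npz",**d)
W=world(d)
for k,c in dict(bush=(.556,-.164,.076,.090),gear=(.553,-.235,.066,.08),coup=(.549,-.306,.071,.085)).items():
    q,z=top(W,c[:2],*c[2:])
    if len(q)<9: print(k,len(q));continue
    e=cv2.minAreaRect(q);c2=cv2.minEnclosingCircle(q)
    print(k,len(q),np.round(np.median(z),4),np.round(e[0],1),np.round(e[1],1),round(e[2],1),"circ",np.round(c2[0],1),round(c2[1],1))
    if k=="coup":
        h=cv2.convexHull(q)[:,0]
        a=np.arange(0,180,2);wd=[np.ptp(h@[np.cos(np.radians(t)),np.sin(np.radians(t))]) for t in a]
        print([(int(t),round(float(w),1)) for t,w in zip(a[::2],wd[::2])])
E
```

```text
t: 1.4
tcp_pos: [0.5514, -0.3022, 0.2478]
tool_rot: [0.717, 0.697, 0.001, -0.0]
force: [-0.2, 0.3, 0.1]
finger_gap: 1.004
gripper_force: 0.0
1.4 [ 0.5514 -0.3022  0.2478] [ 0.028  1.     0.     1.    -0.028  0.002  0.002  0.    -1.   ] [-0.68  0.53  1.42  0.    1.19 -0.65] [-0.2  0.3  0.1] 1.0035647142871875 0.0
[[-0.002, -0.949, -0.315, 0.081], [1.0, -0.001, -0.001, 0.0], [0.0, -0.315, 0.949, -0.124], [0.0, 0.0, 0.0, 1.0]] 368.4286030537539
bush 1003 0.081 [ 555.  -172.6] [17.5 31.1] 88.4 circ [ 555.1 -166.3] 15.6
gear 729 0.071 [ 552.6 -236.7] [23.1 23. ] 89.2 circ [ 552.8 -236.7] 11.9
coup 1118 0.076 [ 548.  -306.1] [33.8 29.5] 87.9 circ [ 547.9 -306.3] 17.1
[(0, 29.9), (4, 31.0), (8, 31.9), (12, 32.7), (16, 33.3), (20, 33.8), (24, 34.0), (28, 34.2), (32, 34.1), (36, 33.9), (40, 33.5), (44, 33.0), (48, 32.4), (52, 31.6), (56, 30.7), (60, 30.5), (64, 31.1), (68, 31.8), (72, 32.5), (76, 33.0), (80, 33.4), (84, 33.7), (88, 33.8), (92, 33.7), (96, 33.5), (100, 33.2), (104, 32.8), (108, 32.2), (112, 31.5), (116, 30.8), (120, 30.7), (124, 31.3), (128, 32.1), (132, 32.7), (136, 33.1), (140, 33.3), (144, 33.5), (148, 33.7), (152, 33.6), (156, 33.4), (160, 33.0), (164, 32.5), (168, 31.8), (172, 31.0), (176, 30.0)]
```

View pics/w1.png

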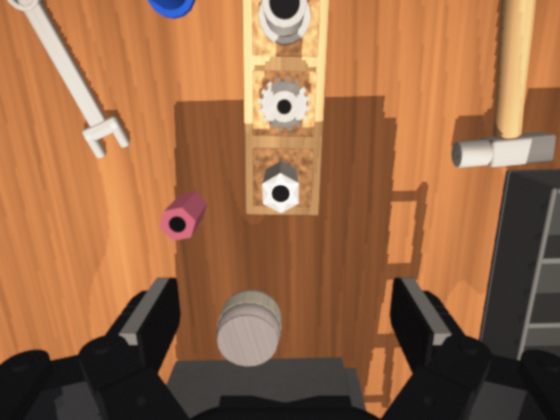

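The wrist view shows the coupling at (281,193), gear (284,106), bush (285,12) and pink (177,222). The coupling's flats line up with the closing axis, so I'll go for it.

```bash
python3 -m crank '[{"dp":[-0.11,-0.13,-1],"angular":[0,0,0]},{"dp":[0,0,-1],"angular":[0,0,0]},{"dp":[0,0,-1],"angular":[0,0,0]},{"dp":[0,0,-1],"angular":[0,0,0]},{"dp":[0,0,-1],"angular":[0,0,0]},{"dp":[0,0,-0.6],"angular":[0,0,0]},{"dp":[0,0,-0.5],"angular":[0,0,0]},{"dp":[0,0,-0.4],"angular":[0,0,0]},{"dp":[0,0,0],"angular":[0,0,0]}]' 0 && python3 -m crank '[{"dp":[0,0,0],"angular":[0,0,0]},{"dp":[0,0,0],"angular":[0,0,0]},{"dp":[0,0,0],"angular":[0,0,0]},{"dp":[0,0,0],"angular":[0,0,0]},{"dp":[0,0,0],"angular":[0,0,0]},{"dp":[0,0,0],"angular":[0,0,0]},{"dp":[0,0,0],"angular":[0,0,0]},{"dp":[0,0,0],"angular":[0,0,0]}]' 1 50
```

```text
t: 2.35
tcp_pos: [0.5449, -0.309, 0.0518]
tool_rot: [0.719, 0.695, -0.0, -0.001]
force: [-1.2, -0.4, -0.3]
finger_gap: 1.003
gripper_force: 0.0
t: 3.15
tcp_pos: [0.5468, -0.3096, 0.0544]
tool_rot: [0.719, 0.695, 0.0, 0.001]
force: [1.3, 0.0, 5.5]
finger_gap: 0.345
gripper_force: 50.2
```

```bash
python3 -m crank '[{"dp":[0,0,0.4],"angular":[0,0,0]},{"dp":[0,0,0.8],"angular":[0,0,0]},{"dp":[0,0,1],"angular":[0,0,0]},{"dp":[0,0,1],"angular":[0,0,0]},{"dp":[0,0.5,0.8],"angular":[0,0,0]},{"dp":[0,1,0],"angular":[0,0,0]},{"dp":[0,1,0],"angular":[0,0,0]},{"dp":[0,1,0],"angular":[0,0,0]},{"dp":[0,1,0],"angular":[0,0,0]},{"dp":[0,1,0],"angular":[0,0,0]},{"dp":[0,1,0],"angular":[0,0,0]},{"dp":[0,1,0],"angular":[0,0,0]},{"dp":[0,1,0],"angular":[0,0,0]},{"dp":[0,1,0],"angular":[0,0,0]}]' && python3 -m crank '[{"dp":[0,1,0],"angular":[0,0,0]},{"dp":[0,1,0],"angular":[0,0,0]},{"dp":[0,1,0],"angular":[0,0,-1.9]},{"dp":[0,1,0],"angular":[0,0,-1.9]},{"dp":[0,1,0],"angular":[0,0,-1.9]},{"dp":[0,1,0],"angular":[0,0,0]},{"dp":[0,1,0],"angular":[0,0,0]},{"dp":[0,1,0],"angular":[0,0,0]},{"dp":[-0.1,1,0],"angular":[0,0,0]},{"dp":[-0.1,0.8,0],"angular":[0,0,0]},{"dp":[-0.1,0.5,0],"angular":[0,0,0]},{"dp":[0,0,0],"angular":[0,0,0]},{"dp":[0,0,0],"angular":[0,0,0]}]'
python3 - <<'E'
from fit import *
st();d=snap("wrist");cv2.imwrite("pics/w2.png",d["image"]);np.savez("w2.npz",**d)
W=world(d)
print(rack(W,.03,.40))
E
```

```text
t: 4.55
tcp_pos: [0.5451, -0.0228, 0.1732]
tool_rot: [0.719, 0.695, -0.0, -0.001]
force: [-0.2, -0.1, -3.8]
finger_gap: 0.341
gripper_force: 49.8
t: 5.85
tcp_pos: [0.5366, 0.2843, 0.1731]
tool_rot: [0.752, 0.659, -0.001, 0.0]
force: [-0.7, 0.6, -2.1]
finger_gap: 0.348
gripper_force: 49.7
5.85 [0.5366 0.2843 0.1731] [ 0.131  0.991 -0.001  0.991 -0.131 -0.001 -0.001 -0.001 -1.   ] [ 0.3   0.6   1.55 -0.    1.    0.44] [-0.7  0.6 -2.1] 0.34840528576903596 49.69107523094863
((525.1556396484375, 214.15966796875), (279.5392150878906, 75.25798034667969), 82.63590240478516)
```

View pics/w2.png

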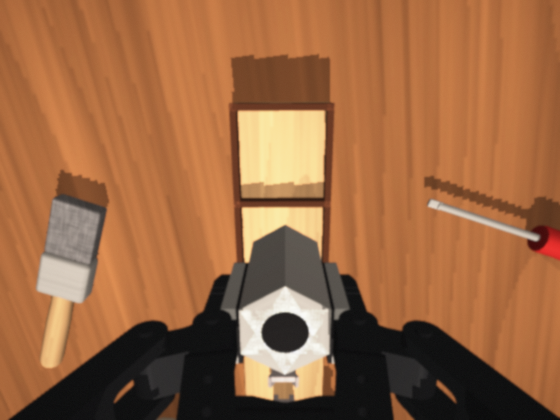

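The wrist view shows the empty pockets at (282,155) and (282,230), with the coupling gripped and upright. The rack fit matches the earlier one, so I'll lower it into the left pocket.

```bash
python3 -m crank '[{"dp":[0.03,0.5,0],"angular":[0,0,0]},{"dp":[0.03,0.36,-0.4],"angular":[0,0,0]},{"dp":[0,0,-0.9],"angular":[0,0,0]},{"dp":[0,0,-1],"angular":[0,0,0]},{"dp":[0,0,-0.8],"angular":[0,0,0]},{"dp":[0,0,-0.4],"angular":[0,0,0]},{"dp":[0,0,-0.2],"angular":[0,0,0]},{"dp":[0,0,-0.1],"angular":[0,0,0]},{"dp":[0,0,0],"angular":[0,0,0]},{"dp":[0,0,0],"angular":[0,0,0]}]'
```

```text
t: 6.9
tcp_pos: [0.5397, 0.311, 0.0604]
tool_rot: [0.752, 0.659, 0.001, 0.0]
force: [0.3, -0.3, -2.0]
finger_gap: 0.341
gripper_force: 49.7
```

```bash
python3 -m crank '[{"dp":[0,0,-0.08],"angular":[0,0,0]},{"dp":[0,0,-0.06],"angular":[0,0,0]},{"dp":[0,0,-0.05],"angular":[0,0,0]},{"dp":[0,0,-0.05],"angular":[0,0,0]},{"dp":[0,0,0],"angular":[0,0,0]},{"dp":[0,0,0],"angular":[0,0,0]}]'; python3 -m crank '[{"dp":[0,0,-0.04],"angular":[0,0,0]},{"dp":[0,0,-0.03],"angular":[0,0,0]},{"dp":[0,0,0],"angular":[0,0,0]},{"dp":[0,0,0],"angular":[0,0,0]}]'
```

```text
t: 7.5
tcp_pos: [0.5388, 0.3106, 0.052]
tool_rot: [0.752, 0.659, -0.0, -0.0]
force: [-0.1, -0.2, -2.9]
finger_gap: 0.345
gripper_force: 49.7
t: 7.9
tcp_pos: [0.539, 0.3107, 0.0504]
tool_rot: [0.752, 0.659, 0.0, 0.0]
force: [-0.2, -0.8, 2.3]
finger_gap: 0.344
gripper_force: 50.0
```

```bash
python3 -m crank '[{"dp":[0,0,0],"angular":[0,0,0]},{"dp":[0,0,0],"angular":[0,0,0]},{"dp":[0,0,0],"angular":[0,0,0]},{"dp":[0,0,0],"angular":[0,0,0]}]' 0.4; python3 -m crank '[{"dp":[0,0,0.3],"angular":[0,0,0]},{"dp":[0,0,0.7],"angular":[0,0,0]},{"dp":[0,0,1],"angular":[0,0,0]},{"dp":[0,0,1],"angular":[0,0,0]},{"dp":[0,-0.5,1],"angular":[0,0,0]},{"dp":[0,-1,1],"angular":[0,0,0]},{"dp":[0,-1,0.8],"angular":[0,0,0]},{"dp":[0,-1,0],"angular":[0,0,0]},{"dp":[0,-1,0],"angular":[0,0,0]},{"dp":[0,-1,0],"angular":[0,0,0]},{"dp":[0,-0.5,0],"angular":[0,0,0]},{"dp":[0,0,0],"angular":[0,0,0]},{"dp":[0,0,0],"angular":[0,0,0]}]'
python3 - <<'E'
from fit import *
st();d=snap("wrist");cv2.imwrite("pics/w3.png",d["image"]);np.savez("w3.npz",**d)
W=world(d);print(rack(W,.03,.40))
for c in [(.538,.313,.065,.085),(.511,.133,.045,.06),(.511,.078,.045,.06)]:
    q,z=top(W,c[:2],*c[2:]);print(len(q))
    if len(q)>9: print(np.median(z),cv2.minAreaRect(q))
E
```

```text
t: 8.3
tcp_pos: [0.539, 0.3107, 0.05]
tool_rot: [0.752, 0.659, 0.0, 0.0]
force: [-0.6, 0.4, 0.7]
finger_gap: 0.597
gripper_force: 0.0
t: 9.6
tcp_pos: [0.539, 0.1312, 0.2242]
tool_rot: [0.753, 0.659, 0.0, -0.0]
force: [0.4, 0.4, -0.1]
finger_gap: 0.597
gripper_force: 0.0
9.6 [0.539  0.1312 0.2242] [ 0.133  0.991  0.     0.991 -0.133  0.001  0.001  0.    -1.   ] [0.04 0.46 1.64 0.   1.04 0.17] [ 0.4  0.4 -0.1] 0.596982132731042 0.0
((519.6419677734375, 171.3019561767578), (214.09918212890625, 75.18302154541016), 82.5339584350586)
0
327
0.05066671538186163 ((514.6481323242188, 130.93072509765625), (10.819354057312012, 25.498830795288086), 82.05626678466797)
312
0.050610888896919726 ((507.8232421875, 78.68807220458984), (11.37542724609375, 25.8324031829834), 83.7480239868164)
```

View pics/w3.png

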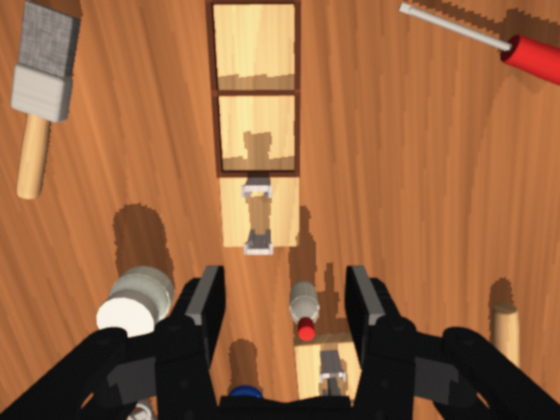

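The wrist view shows the empty middle pockets (255,47) and (258,132) and the guides at (257,188) and (258,243). The guide centre is about (0.511, 0.105) with yaw −7.5°. Next is the gear.

```bash
python3 -m crank '[{"dp":[0,-0.5,0],"angular":[0,0,0]},{"dp":[0.05,-1,0],"angular":[0,0,0.5]},{"dp":[0.05,-1,0],"angular":[0,0,0.5]},{"dp":[0.05,-1,0],"angular":[0,0,0.5]},{"dp":[0.05,-1,0],"angular":[0,0,0.5]},{"dp":[0.05,-1,0],"angular":[0,0,0.5]},{"dp":[0.05,-1,0],"angular":[0,0,0.5]},{"dp":[0.05,-1,0],"angular":[0,0,0.5]},{"dp":[0.05,-1,0],"angular":[0,0,0.5]},{"dp":[0.05,-1,0],"angular":[0,0,0.5]},{"dp":[0.05,-1,0],"angular":[0,0,0.5]},{"dp":[0,-1,0],"angular":[0,0,0]},{"dp":[0,-0.77,0],"angular":[0,0,0]},{"dp":[0,0,0],"angular":[0,0,0]},{"dp":[0,0,-0.5],"angular":[0,0,0]},{"dp":[0,0,-1],"angular":[0,0,0]},{"dp":[0,0,-1],"angular":[0,0,0]},{"dp":[0,0,0],"angular":[0,0,0]},{"dp":[0,0,0],"angular":[0,0,0]}]'
```

```text
t: 11.55
tcp_pos: [0.5538, -0.2365, 0.1489]
tool_rot: [0.722, 0.691, -0.0, -0.001]
force: [0.8, -0.3, 0.5]
finger_gap: 0.601
gripper_force: 0.0
```

```bash
python3 -m crank '[{"dp":[-0.03,0,-0.8],"angular":[0,0,0]},{"dp":[0,0,-1],"angular":[0,0,0]},{"dp":[0,0,-0.7],"angular":[0,0,0]},{"dp":[0,0,-0.4],"angular":[0,0,0]},{"dp":[0,0,0],"angular":[0,0,0]}]' && python3 -m crank '[{"dp":[0,0,0],"angular":[0,0,0]},{"dp":[0,0,0],"angular":[0,0,0]},{"dp":[0,0,0],"angular":[0,0,0]},{"dp":[0,0,0],"angular":[0,0,0]},{"dp":[0,0,0],"angular":[0,0,0]},{"dp":[0,0,0],"angular":[0,0,0]}]' 1 50
```

```text
t: 12.05
tcp_pos: [0.553, -0.2372, 0.0619]
tool_rot: [0.723, 0.691, -0.0, -0.0]
force: [-0.6, -0.3, 0.1]
finger_gap: 0.602
gripper_force: 0.0
t: 12.65
tcp_pos: [0.554, -0.2381, 0.0638]
tool_rot: [0.723, 0.691, 0.0, 0.002]
force: [-0.3, 1.0, 7.1]
finger_gap: 0.263
gripper_force: 49.4
```

```bash
python3 -m crank '[{"dp":[0,0,0.4],"angular":[0,0,0]},{"dp":[0,0,0.8],"angular":[0,0,0]},{"dp":[0,0,1],"angular":[0,0,0]},{"dp":[0,0,1],"angular":[0,0,0]},{"dp":[0,0.5,0.5],"angular":[0,0,0]},{"dp":[0,1,0],"angular":[0,0,0]},{"dp":[0,1,0],"angular":[0,0,0]},{"dp":[-0.1,1,0],"angular":[0,0,-1]},{"dp":[-0.1,1,0],"angular":[0,0,-1]},{"dp":[-0.1,1,0],"angular":[0,0,-1]},{"dp":[-0.1,1,0],"angular":[0,0,-1]},{"dp":[-0.1,1,0],"angular":[0,0,-1]},{"dp":[-0.1,1,0],"angular":[0,0,0]},{"dp":[-0.1,1,0],"angular":[0,0,0]},{"dp":[-0.1,1,0],"angular":[0,0,0]},{"dp":[0,1,0],"angular":[0,0,0]},{"dp":[0,1,0],"angular":[0,0,0]},{"dp":[0,1,0],"angular":[0,0,0]},{"dp":[0,1,0],"angular":[0,0,0]},{"dp":[0,1,0],"angular":[0,0,0]}]' && python3 -m crank '[{"dp":[0,0.5,0],"angular":[0,0,0]},{"dp":[0,0,0],"angular":[0,0,0]},{"dp":[0,0,-0.5],"angular":[0,0,0]},{"dp":[0,0,-1],"angular":[0,0,0]},{"dp":[0,0,-1],"angular":[0,0,0]},{"dp":[0,0,-0.5],"angular":[0,0,0]},{"dp":[0,0,-0.3],"angular":[0,0,0]},{"dp":[0,0,0],"angular":[0,0,0]},{"dp":[0,0,0],"angular":[0,0,0]}]'
```

```text
t: 14.65
tcp_pos: [0.527, 0.2294, 0.1725]
tool_rot: [0.752, 0.659, -0.001, -0.001]
force: [-0.2, -0.0, -3.3]
finger_gap: 0.259
gripper_force: 49.3
t: 15.55
tcp_pos: [0.5294, 0.2422, 0.0745]
tool_rot: [0.752, 0.659, 0.0, 0.0]
force: [0.0, -0.3, -1.4]
finger_gap: 0.262
gripper_force: 49.3
```

```bash
python3 -m crank '[{"dp":[0,0.03,-0.2],"angular":[0,0,0]},{"dp":[0,0,-0.1],"angular":[0,0,0]},{"dp":[0,0,-0.05],"angular":[0,0,0]},{"dp":[0,0,-0.05],"angular":[0,0,0]},{"dp":[0,0,0],"angular":[0,0,0]},{"dp":[0,0,0],"angular":[0,0,0]}]'; python3 -m crank '[{"dp":[0,0,-0.04],"angular":[0,0,0]},{"dp":[0,0,-0.04],"angular":[0,0,0]},{"dp":[0,0,0],"angular":[0,0,0]},{"dp":[0,0,0],"angular":[0,0,0]}]'
```

```text
t: 16.15
tcp_pos: [0.529, 0.2435, 0.0621]
tool_rot: [0.752, 0.659, 0.0, 0.0]
force: [0.0, 0.3, -3.3]
finger_gap: 0.266
gripper_force: 49.3
t: 16.55
tcp_pos: [0.5291, 0.2435, 0.0599]
tool_rot: [0.752, 0.659, 0.0, 0.0]
force: [-0.7, 0.3, 1.1]
finger_gap: 0.265
gripper_force: 49.5
```

```bash
python3 -m crank '[{"dp":[0,0,-0.02],"angular":[0,0,0]},{"dp":[0,0,0],"angular":[0,0,0]}]'; python3 -m crank '[{"dp":[0,0,0],"angular":[0,0,0]},{"dp":[0,0,0],"angular":[0,0,0]},{"dp":[0,0,0],"angular":[0,0,0]},{"dp":[0,0,0.3],"angular":[0,0,0]},{"dp":[0,0,0.7],"angular":[0,0,0]},{"dp":[0,0,1],"angular":[0,0,0]},{"dp":[0,0,1],"angular":[0,0,0]},{"dp":[0,-0.5,1],"angular":[0,0,0]},{"dp":[0,-1,1],"angular":[0,0,0]},{"dp":[0,-1,0],"angular":[0,0,0]},{"dp":[0.1,-1,0],"angular":[0,0,1]},{"dp":[0.1,-1,0],"angular":[0,0,1]},{"dp":[0.1,-1,0],"angular":[0,0,1]},{"dp":[0.1,-1,0],"angular":[0,0,1]},{"dp":[0.1,-1,0],"angular":[0,0,1]},{"dp":[0.1,-1,0],"angular":[0,0,0]},{"dp":[0.1,-1,0],"angular":[0,0,0]},{"dp":[0.1,-1,0],"angular":[0,0,0]},{"dp":[0.05,-0.5,0],"angular":[0,0,0]},{"dp":[0,0,0],"angular":[0,0,0]}]' 0.4
python3 - <<'E'
from fit import *
st();d=snap("wrist");cv2.imwrite("pics/w4.png",d["image"])
W=world(d)
for k,c in dict(cover=(.559,-.096,.078,.095),bush=(.556,-.164,.076,.090)).items():
    q,z=top(W,c[:2],*c[2:],r=.04)
    print(k,len(q))
    if len(q)>9: print(np.round(np.median(z),4),cv2.minAreaRect(q),cv2.minEnclosingCircle(q))
E
```

```text
t: 16.75
tcp_pos: [0.5291, 0.2435, 0.0598]
tool_rot: [0.752, 0.659, 0.0, 0.0]
force: [-2.1, -0.1, 4.9]
finger_gap: 0.259
gripper_force: 50.1
t: 18.75
tcp_pos: [0.5549, -0.0883, 0.2094]
tool_rot: [0.724, 0.69, 0.0, 0.001]
force: [0.5, 0.6, 0.2]
finger_gap: 0.606
gripper_force: 0.0
18.75 [ 0.5549 -0.0883  0.2094] [ 0.048  0.999  0.001  0.999 -0.048 -0.    -0.     0.001 -1.   ] [-0.36  0.49  1.63  0.    1.01 -0.31] [0.5 0.6 0.2] 0.6057537952710365 0.0
cover 761
0.0868 ((558.9320678710938, -96.82714080810547), (50.18354034423828, 8.042388916015625), 87.4302749633789) ((559.3677978515625, -96.85002899169922), 25.249399185180664)
bush 1208
0.0811 ((554.9951782226562, -164.99929809570312), (31.346023559570312, 31.873279571533203), 26.89177703857422) ((555.3123779296875, -165.1401824951172), 16.35638999938965)
```

```bash
python3 -m crank '[{"dp":[0,-0.6,0],"angular":[0,0,0]},{"dp":[0,-1,0],"angular":[0,0,0]},{"dp":[0,-0.96,0],"angular":[0,0,0]},{"dp":[0,0,-0.5],"angular":[0,0,0]},{"dp":[0,0,-1],"angular":[0,0,0]},{"dp":[0,0,0],"angular":[0,0,0]},{"dp":[0,0,-0.6],"angular":[0,0,0]},{"dp":[0,0,-1],"angular":[0,0,0]},{"dp":[0,0,-1],"angular":[0,0,0]},{"dp":[0,0,-0.6],"angular":[0,0,0]},{"dp":[0,0,-0.4],"angular":[0,0,0]},{"dp":[0,0,0],"angular":[0,0,0]}]' && python3 -m crank '[{"dp":[0,0,0],"angular":[0,0,0]},{"dp":[0,0,0],"angular":[0,0,0]},{"dp":[0,0,0],"angular":[0,0,0]},{"dp":[0,0,0],"angular":[0,0,0]},{"dp":[0,0,0],"angular":[0,0,0]},{"dp":[0,0,0],"angular":[0,0,0]}]' 1 50
```

```text
t: 20.0
tcp_pos: [0.554, -0.1621, 0.0553]
tool_rot: [0.722, 0.691, -0.0, -0.001]
force: [0.4, 0.0, -0.3]
finger_gap: 0.6
gripper_force: 0.0
t: 20.6
tcp_pos: [0.5553, -0.1634, 0.0574]
tool_rot: [0.723, 0.691, 0.001, 0.001]
force: [0.1, 2.1, 6.4]
finger_gap: 0.349
gripper_force: 50.1
```

```bash
python3 -m crank '[{"dp":[0,0,0.4],"angular":[0,0,0]},{"dp":[0,0,0.8],"angular":[0,0,0]},{"dp":[0,0,1],"angular":[0,0,0]},{"dp":[0,0,1],"angular":[0,0,0]},{"dp":[0,0.5,0.8],"angular":[0,0,0]},{"dp":[-0.1,1,0],"angular":[0,0,0]},{"dp":[-0.1,1,0],"angular":[0,0,0]},{"dp":[-0.1,1,0],"angular":[0,0,-1]},{"dp":[-0.1,1,0],"angular":[0,0,-1]},{"dp":[-0.15,1,0],"angular":[0,0,-1]},{"dp":[-0.15,1,0],"angular":[0,0,-1]},{"dp":[-0.15,1,0],"angular":[0,0,-1]},{"dp":[-0.12,1,0],"angular":[0,0,0]},{"dp":[-0.1,1,0],"angular":[0,0,0]},{"dp":[-0.1,1,0],"angular":[0,0,0]},{"dp":[0,0.8,0],"angular":[0,0,0]},{"dp":[0,0,0],"angular":[0,0,0]},{"dp":[0,0,0],"angular":[0,0,0]}]' && python3 -m crank '[{"dp":[0,0,-0.5],"angular":[0,0,0]},{"dp":[0,0,-1],"angular":[0,0,0]},{"dp":[0,0,-1],"angular":[0,0,0]},{"dp":[0,0,-0.7],"angular":[0,0,0]},{"dp":[0,0,-0.3],"angular":[0,0,0]},{"dp":[0,0,-0.2],"angular":[0,0,0]},{"dp":[0,0,0],"angular":[0,0,0]},{"dp":[0,0,0],"angular":[0,0,0]}]'
```

```text
t: 22.4
tcp_pos: [0.5187, 0.1758, 0.176]
tool_rot: [0.752, 0.659, -0.001, 0.0]
force: [0.1, -0.5, -3.4]
finger_gap: 0.355
gripper_force: 50.0
t: 23.2
tcp_pos: [0.5201, 0.1755, 0.0659]
tool_rot: [0.752, 0.659, 0.001, 0.001]
force: [-0.9, 0.4, -3.2]
finger_gap: 0.355
gripper_force: 50.0
```

```bash
python3 -m crank '[{"dp":[0,0,-0.15],"angular":[0,0,0]},{"dp":[0,0,-0.1],"angular":[0,0,0]},{"dp":[0,0,-0.05],"angular":[0,0,0]},{"dp":[0,0,-0.04],"angular":[0,0,0]},{"dp":[0,0,0],"angular":[0,0,0]},{"dp":[0,0,0],"angular":[0,0,0]}]'; python3 -m crank '[{"dp":[0,0,-0.04],"angular":[0,0,0]},{"dp":[0,0,-0.04],"angular":[0,0,0]},{"dp":[0,0,0],"angular":[0,0,0]},{"dp":[0,0,0],"angular":[0,0,0]}]'
```

```text
t: 23.8
tcp_pos: [0.5193, 0.1757, 0.0548]
tool_rot: [0.752, 0.659, -0.0, -0.0]
force: [-0.4, 0.5, -3.7]
finger_gap: 0.352
gripper_force: 50.0
t: 24.2
tcp_pos: [0.5195, 0.1757, 0.0534]
tool_rot: [0.752, 0.659, 0.0, 0.0]
force: [-1.0, -0.9, 5.6]
finger_gap: 0.352
gripper_force: 50.9
```

```bash
python3 -m crank '[{"dp":[0,0,0],"angular":[0,0,0]},{"dp":[0,0,0],"angular":[0,0,0]},{"dp":[0,0,0],"angular":[0,0,0]},{"dp":[0,0,0.3],"angular":[0,0,0]},{"dp":[0,0,0.7],"angular":[0,0,0]},{"dp":[0,0,1],"angular":[0,0,0]},{"dp":[0,0,1],"angular":[0,0,0]},{"dp":[0,-0.5,1],"angular":[0,0,0]},{"dp":[0.1,-1,1],"angular":[0,0,0]},{"dp":[0.1,-1,0.2],"angular":[0,0,1]},{"dp":[0.2,-1,0],"angular":[0,0,1]},{"dp":[0.2,-1,0],"angular":[0,0,1]},{"dp":[0.2,-1,0],"angular":[0,0,1]},{"dp":[0.2,-1,0],"angular":[0,0,1]},{"dp":[0.2,-1,0],"angular":[0,0,0]},{"dp":[0.1,-1,0],"angular":[0,0,0]},{"dp":[0,-0.6,0],"angular":[0,0,0]},{"dp":[0,0,0],"angular":[0,0,0]},{"dp":[0,0,-0.6],"angular":[0,0,0]},{"dp":[0,0,-0.8],"angular":[0,0,0]}]' 0.4; python3 -m crank '[{"dp":[0,0,0],"angular":[0,0,0]},{"dp":[0,0,0],"angular":[0,0,0]},{"dp":[0,0,0],"angular":[0,0,0]}]'
```

```text
t: 26.2
tcp_pos: [0.5592, -0.0969, 0.1676]
tool_rot: [0.723, 0.691, 0.001, 0.001]
force: [0.3, 0.4, -0.4]
finger_gap: 0.596
gripper_force: 0.0
t: 26.5
tcp_pos: [0.559, -0.097, 0.1676]
tool_rot: [0.723, 0.691, 0.0, 0.001]
force: [-0.7, -0.3, 0.7]
finger_gap: 0.602
gripper_force: 0.0
```

```bash
python3 -m crank '[{"dp":[0,0,-0.6],"angular":[0,0,0]},{"dp":[0,0,-1],"angular":[0,0,0]},{"dp":[0,0,-1],"angular":[0,0,0]},{"dp":[0,0,-0.6],"angular":[0,0,0]},{"dp":[0,0,-0.3],"angular":[0,0,0]},{"dp":[0,0,0],"angular":[0,0,0]}]' && python3 -m crank '[{"dp":[0,0,0],"angular":[0,0,0]},{"dp":[0,0,0],"angular":[0,0,0]},{"dp":[0,0,0],"angular":[0,0,0]},{"dp":[0,0,0],"angular":[0,0,0]},{"dp":[0,0,0],"angular":[0,0,0]},{"dp":[0,0,0],"angular":[0,0,0]}]' 1 50 && python3 -m crank '[{"dp":[0,0,0.3],"angular":[0,0,0]},{"dp":[0,0,0.5],"angular":[0,0,0]},{"dp":[0,0,0.8],"angular":[0,0,0]},{"dp":[0,0,1],"angular":[0,0,0]},{"dp":[0,0,1],"angular":[0,0,0]},{"dp":[0,0,0.4],"angular":[0,0,0]},{"dp":[0,0,0],"angular":[0,0,0]},{"dp":[0,0,0],"angular":[0,0,0]}]'; python3 - <<'E'
from fit import *
st();d=snap("wrist");cv2.imwrite("pics/w5.png",d["image"])
W=world(d);t=np.array(sense()["tcp_pos"])
q,z=top(W,t[:2],t[2]+.015,t[2]+.04,r=.04);print(len(q))
if len(q)>9:print(np.percentile(z,[5,50,95]),cv2.minAreaRect(q))
E
```

```text
t: 27.1
tcp_pos: [0.5584, -0.0972, 0.0612]
tool_rot: [0.723, 0.691, -0.0, -0.0]
force: [0.2, -0.3, -0.2]
finger_gap: 0.596
gripper_force: 0.0
t: 27.7
tcp_pos: [0.5591, -0.0976, 0.0627]
tool_rot: [0.723, 0.691, 0.001, 0.001]
force: [-0.7, 0.2, 6.4]
finger_gap: 0.087
gripper_force: 49.6
t: 28.5
tcp_pos: [0.5576, -0.0971, 0.1806]
tool_rot: [0.723, 0.691, -0.0, -0.001]
force: [-0.6, -0.0, -1.5]
finger_gap: 0.084
gripper_force: 49.1
28.5 [ 0.5576 -0.0971  0.1806] [ 0.045  0.999 -0.002  0.999 -0.045  0.001  0.    -0.002 -1.   ] [-0.37  0.54  1.65 -0.    0.96 -0.32] [-0.6 -0.  -1.5] 0.08445269187458747 49.13903295993805
14767
[0.19990269 0.21242109 0.21941926] ((557.1492309570312, -95.94468688964844), (79.3548812866211, 48.57243347167969), 18.14394187927246)
```

View pics/w5.png

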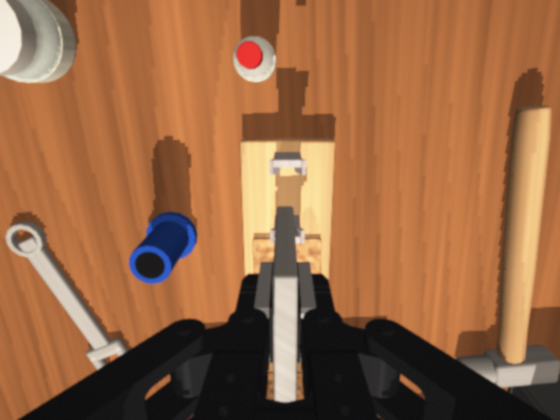

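The plate is gripped at (286,300), vertical. The guides and bottle (255,58) are visible and the blue bush is untouched. Now to a point above the assembly guides.

```bash
python3 -m crank '[{"dp":[-0.1,0.5,0],"angular":[0,0,0]},{"dp":[-0.2,1,0],"angular":[0,0,-1]},{"dp":[-0.3,1,0],"angular":[0,0,-1]},{"dp":[-0.3,1,0],"angular":[0,0,-1]},{"dp":[-0.3,1,0],"angular":[0,0,-1]},{"dp":[-0.2,1,0],"angular":[0,0,-0.9]},{"dp":[-0.15,0.7,0],"angular":[0,0,0]},{"dp":[0,0.5,0],"angular":[0,0,0]},{"dp":[0,0,-0.6],"angular":[0,0,0]},{"dp":[0,0,0],"angular":[0,0,0]},{"dp":[0,0,0],"angular":[0,0,0]},{"dp":[0,0,0],"angular":[0,0,0]},{"dp":[0,0,0],"angular":[0,0,0]}]'; python3 - <<'E'
from fit import *
st();d=snap("wrist");cv2.imwrite("pics/w6.png",d["image"])
W=world(d);t=np.array(sense()["tcp_pos"])
a=np.radians(-7.5);ey=np.array([-np.sin(a),np.cos(a)]);ex=np.array([np.cos(a),np.sin(a)])
P=W.reshape(-1,3);P=P[np.isfinite(P).all(1)]
r=P[:,:2]-t[:2];m=(abs(P[:,2]-t[2]-.0253)<.004)&(abs(r@ex)<.008)&(abs(r@ey)<.04)
q=(P[m,:2]*1000).astype(np.float32);print(m.sum(),cv2.minAreaRect(q),np.percentile(r[m]@ey,[0,100]),np.percentile(r[m]@ex,[1,99]))
for c in [(.5147,.131),(.5078,.0787)]:
    q,z=top(W,c,.045,.056);print(len(q),cv2.minAreaRect(q) if len(q)>9 else '')
E
```

```text
t: 29.85
tcp_pos: [0.5123, 0.1033, 0.1638]
tool_rot: [0.752, 0.659, 0.0, 0.0]
force: [-0.4, -0.4, -1.6]
finger_gap: 0.087
gripper_force: 49.0
29.85 [0.5123 0.1033 0.1638] [ 0.131  0.991  0.001  0.991 -0.131 -0.     0.     0.001 -1.   ] [-0.02  0.51  1.77 -0.    0.86  0.12] [-0.4 -0.4 -1.6] 0.08724214090819263 49.030845165252686
3707 ((511.9444885253906, 104.51600646972656), (50.35407638549805, 15.974716186523438), 79.76094818115234) [-0.02404273  0.02652644] [-0.00715189  0.00719005]
499 ((514.6950073242188, 130.82798767089844), (10.925182342529297, 25.834300994873047), 82.70963287353516)
251 ((508.0059814453125, 78.56410217285156), (11.443113327026367, 25.48191261291504), 82.55427551269531)
```

View pics/w6.png

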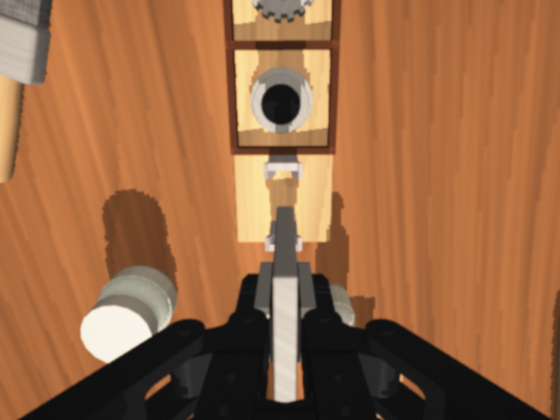

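The bush sits in its pocket at (281,100). The guides are at (282,168) and (283,243), and the plate is lined up with them. It's centred to 0.2 mm in y and about 1 mm off in x, so I'll correct that and lower it.

```bash
python3 -m crank '[{"dp":[-0.035,0.007,-0.5],"angular":[0,0,0]},{"dp":[0,0,-0.7],"angular":[0,0,0]},{"dp":[0,0,-0.5],"angular":[0,0,0]},{"dp":[0,0,-0.2],"angular":[0,0,0]},{"dp":[0,0,0],"angular":[0,0,0]},{"dp":[0,0,0],"angular":[0,0,0]},{"dp":[0,0,0],"angular":[0,0,0]},{"dp":[0,0,0],"angular":[0,0,0]}]'; python3 -m crank '[{"dp":[0,0,-0.1],"angular":[0,0,0]},{"dp":[0,0,-0.1],"angular":[0,0,0]},{"dp":[0,0,-0.1],"angular":[0,0,0]},{"dp":[0,0,-0.1],"angular":[0,0,0]},{"dp":[0,0,0],"angular":[0,0,0]},{"dp":[0,0,0],"angular":[0,0,0]}]'
```

```text
t: 30.7
tcp_pos: [0.5113, 0.1039, 0.1072]
tool_rot: [0.752, 0.659, 0.001, 0.001]
force: [0.2, -0.1, -2.1]
finger_gap: 0.088
gripper_force: 49.1
t: 31.3
tcp_pos: [0.5107, 0.1039, 0.0942]
tool_rot: [0.752, 0.659, -0.0, -0.0]
force: [0.3, -0.7, -1.6]
finger_gap: 0.087
gripper_force: 49.1
```

Now 2.5 mm below the guide tops with no contact force. I'll continue slowly.

```bash
python3 -m crank '[{"dp":[0,0,-0.1],"angular":[0,0,0]},{"dp":[0,0,-0.1],"angular":[0,0,0]},{"dp":[0,0,-0.1],"angular":[0,0,0]},{"dp":[0,0,-0.1],"angular":[0,0,0]},{"dp":[0,0,0],"angular":[0,0,0]},{"dp":[0,0,0],"angular":[0,0,0]}]'; python3 -m crank '[{"dp":[0,0,-0.1],"angular":[0,0,0]},{"dp":[0,0,-0.1],"angular":[0,0,0]},{"dp":[0,0,-0.1],"angular":[0,0,0]},{"dp":[0,0,-0.08],"angular":[0,0,0]},{"dp":[0,0,0],"angular":[0,0,0]},{"dp":[0,0,0],"angular":[0,0,0]}]'
```

```text
t: 31.9
tcp_pos: [0.5107, 0.1039, 0.0823]
tool_rot: [0.752, 0.659, -0.0, -0.0]
force: [0.3, 0.4, -1.5]
finger_gap: 0.088
gripper_force: 49.1
t: 32.5
tcp_pos: [0.5108, 0.1039, 0.0709]
tool_rot: [0.752, 0.659, -0.0, -0.0]
force: [0.4, -0.6, -1.4]
finger_gap: 0.083
gripper_force: 49.1
```

```bash
python3 -m crank '[{"dp":[0,0,-0.09],"angular":[0,0,0]},{"dp":[0,0,-0.07],"angular":[0,0,0]},{"dp":[0,0,-0.05],"angular":[0,0,0]},{"dp":[0,0,0],"angular":[0,0,0]},{"dp":[0,0,0],"angular":[0,0,0]}]'; python3 -m crank '[{"dp":[0,0,-0.05],"angular":[0,0,0]},{"dp":[0,0,-0.03],"angular":[0,0,0]},{"dp":[0,0,0],"angular":[0,0,0]},{"dp":[0,0,0],"angular":[0,0,0]}]'
```

```text
t: 33.0
tcp_pos: [0.5108, 0.1039, 0.0647]
tool_rot: [0.752, 0.659, -0.0, -0.0]
force: [0.6, -0.2, -2.1]
finger_gap: 0.084
gripper_force: 49.1
t: 33.4
tcp_pos: [0.5109, 0.1039, 0.0626]
tool_rot: [0.752, 0.659, 0.0, 0.0]
force: [0.2, -0.2, 3.7]
finger_gap: 0.087
gripper_force: 49.6
```

Contact on the floor at exactly the expected height. I'll release, rise and check.

```bash
python3 -m crank '[{"dp":[0,0,-0.03],"angular":[0,0,0]},{"dp":[0,0,0],"angular":[0,0,0]}]'; python3 -m crank '[{"dp":[0,0,0],"angular":[0,0,0]},{"dp":[0,0,0],"angular":[0,0,0]},{"dp":[0,0,0],"angular":[0,0,0]},{"dp":[0,0,0],"angular":[0,0,0]},{"dp":[0,0,0.3],"angular":[0,0,0]},{"dp":[0,0,0.7],"angular":[0,0,0]},{"dp":[0,0,1],"angular":[0,0,0]},{"dp":[0,0,1],"angular":[0,0,0]},{"dp":[0,0,1],"angular":[0,0,0]},{"dp":[0,0,1],"angular":[0,0,0]},{"dp":[0,-1,0.5],"angular":[0,0,0]},{"dp":[0,-1,0],"angular":[0,0,0]},{"dp":[0,-1,0],"angular":[0,0,0]},{"dp":[0,-1,0],"angular":[0,0,0]},{"dp":[0,-1,0],"angular":[0,0,0]},{"dp":[0,-0.5,0],"angular":[0,0,0]},{"dp":[0,0,0],"angular":[0,0,0]},{"dp":[0,0,0],"angular":[0,0,0]}]' 0.5
python3 - <<'E'
from fit import *
st()
for n in("scene","side","wrist"):
    d=snap(n);W=world(d);cv2.imwrite(f"pics/{n}9.png",d["image"])
    for k,c in dict(coup=(.538,.313,.065,.085),gear=(.529,.244,.06,.08),bush=(.520,.174,.07,.09),cover=(.511,.105,.07,.1)).items():
        q,z=top(W,c[:2],*c[2:],r=.035)
        if len(q)>9: print(n,k,len(q),np.round(np.percentile(z,[50,95]),4),np.round(cv2.minAreaRect(q)[0],1),np.round(cv2.minAreaRect(q)[1:][0],1))
    if n=="side": cv2.imwrite("pics/fin.png",cv2.resize(d["image"][150:340,80:330],(790,600),interpolation=cv2.INTER_CUBIC))
E
```

```text
t: 33.6
tcp_pos: [0.511, 0.1039, 0.0626]
tool_rot: [0.752, 0.66, 0.0, 0.0]
force: [-2.4, 0.7, 11.3]
finger_gap: 0.087
gripper_force: 50.9
t: 35.4
tcp_pos: [0.5105, -0.0605, 0.2264]
tool_rot: [0.752, 0.659, 0.0, -0.0]
force: [0.1, -0.6, 0.5]
finger_gap: 0.499
gripper_force: 0.0
35.4 [ 0.5105 -0.0605  0.2264] [ 0.131  0.991 -0.     0.991 -0.131  0.001  0.001 -0.001 -1.   ] [-0.34  0.41  1.73  0.    1.   -0.21] [ 0.1 -0.6  0.5] 0.49904778994204246 0.0
scene coup 105 [0.0719 0.0737] [540.8 312.8] [29.4 34. ]
scene gear 64 [0.0667 0.0687] [531.  243.5] [23.8 22. ]
scene bush 111 [0.0768 0.0786] [520.9 173.6] [29.2 33.9]
scene cover 174 [0.0812 0.0876] [513.3 103.6] [50.1 10.9]
side coup 273 [0.0718 0.0736] [538.1 315.1] [29.7 36.1]
side gear 149 [0.0669 0.0685] [527.8 246.7] [24.5 24. ]
side bush 204 [0.0769 0.0788] [518.1 175.5] [29.3 31.9]
side cover 254 [0.081  0.0878] [509.7 106.3] [51.9 11. ]
```

View pics/fin.png

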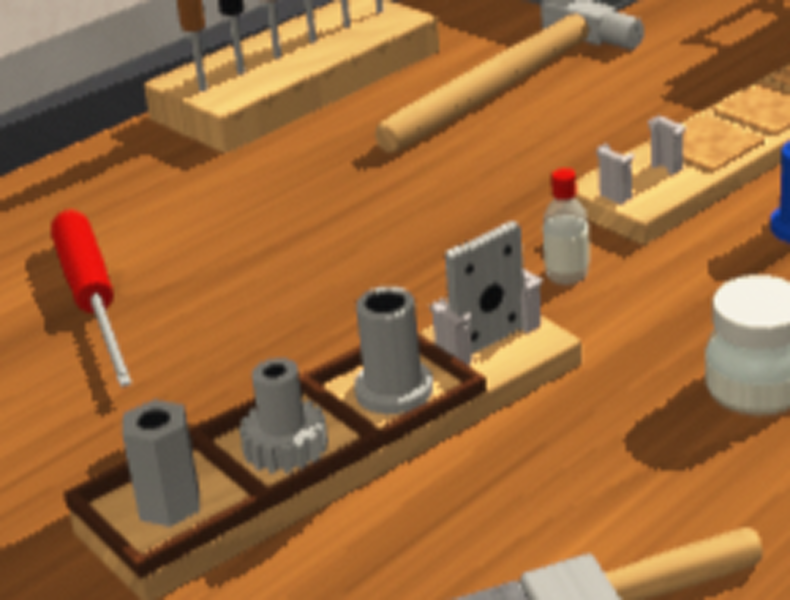

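The crop shows coupling (160,460), gear (283,415), bush (393,350) and cover (485,290), all upright and seated. Their top heights match flat on the floor (about 73, 68, 78 and 88 mm). Handing in.

```bash
python3 -c "
from station import order
print(order.sign_off())"
```

```text
the job is handed in; nothing more can be done
None
```

All four parts are in the assembly rack in reverse order (coupling, gear, bush, cover, left to right), standing upright and seated, with the cover fully home in its guides; the job was handed in at about 35 s.

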